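Show a relay's underside to the inspection camera

TASK

Take the red dust cap off the lens of the leaning inspection camera and stand it on the mat, knob up. Then pick the blue relay out of the grey kit tray and hold it in the air 70 mm in front of the lens, centred on it, with the underside square to the lens and the long side of the relay parallel to the long side of the camera body; finish while still holding it there, motionless. Do not let the relay touch the camera, and leave the two harness plugs and the solder spool where they are.

Things in the scene. Friction and masses are not known exactly. Their poses are not given: they have to be found in the camera images.
- inspection_camera: Fixed camera stand on the mat: round dark steel foot, 84 mm across and 10 mm thick, with a short post that carries the camera head. Origin: centre of the foot's underside, on the mat. z up; the head leans toward its own -x. Its place and yaw vary.
- camera_head: The camera itself, fixed to the stand: grey box body 40 (x) x 66 (y, the long side) x 34 mm (z) with a black lens barrel 36 mm across that stands 26 mm out of the middle of its top. Origin: centre of the box's back face, 45 mm above the mat. z runs along the lens axis out of the lens, always 0.4 rad (23 degrees) from vertical; y is level.
- lens_glass (a point): Centre of the front of the lens, on the lens axis, 60 mm along z from the camera head's origin.
- focus_point (a point): Point in the air on the lens axis, 70 mm in front of the lens glass (130 mm along z from the camera head's origin): where the middle of the relay's underside has to be. Axes as the camera head's.
- dust_cap: Loose red cap, 45 mm across, 34 mm high, 30 g: a cup (bore 39 mm, 13 mm deep) with a round knob, 18 mm across and 18 mm tall, on its closed end. Starts mouth-down over the lens barrel with 1.5 mm play, closed end resting on the barrel's front; draw it off along the lens axis. Origin: centre of the mouth; z out through the knob, whose top is at 34 mm.
- kit_tray: Fixed grey kit tray (its place and yaw vary), a plate 56 (x) x 160 (y) x 8 mm with three square pockets, 36 mm wide and 4 mm deep, in a row along y at -50, 0 and +50 mm. Origin: centre of its underside, on the mat.
- relay: Loose blue plug-in relay, 20 (x) x 28 (y, the long side) x 15 mm (z), about 20 g, lying in one of the three pockets (any of them), underside down, its top 11 mm above the tray's plate. Origin: centre of its underside; z out of its top.
- plug_black: Bystander: loose black harness plug housing 30 x 28 x 18 mm in another pocket. Origin: centre of its underside.
- plug_grey: Bystander: loose grey harness plug housing 30 x 24 x 16 mm in another pocket. Origin: centre of its underside.
- solder_spool: Bystander: solder spool with blue flanges, 60 mm across, 31 mm high, standing loose on the mat to the robot's right of the camera. Origin: centre of its underside.

How it is judged:
By the outcome, as a careful person would: the job done as asked, in the order asked, and still so for the second after the job is handed in, while the arm keeps its last pose, push and grip.
It also fails if it takes over 48 s, if anything falls off the work surface, if the arm or the gripper's body presses on something with over 40 N, if the wrist force passes 120 N, or if a joint passes its speed limit or range.

ROBOT

A 7-joint arm with a two-finger parallel gripper is mounted at the origin on a cart in front of the work surface, level with it; the furniture and walls round the work are solid. World frame = base frame: x ahead of the robot, y to its left, z up, the work surface at z = 0. Lengths are in m, angles in rad, forces in N, time in s.
With the tool pointing down it reaches from about 0.4 to 0.85 m from the base axis. Payload 10.4 kg.
Tool frame: the origin (TCP) lies at the very end of the fingers, on their centre line; the grasp point (between the pads) lies 19 mm behind it (grip_point_offset is the distance from the TCP to the grasp point, in m); z points along the fingers, y is the line along which they close (so a half turn about z gives the same grasp; the last joint's range is limited). The gripper opens to 87 mm and grips with 3 to 60 N. Pads are 19 mm wide; open, the fingers measure 117 mm over their backs; the gripper's body (75 mm by 190 mm) begins 51 mm behind the grasp point.
Start: joints at [0.77, 0.332, -0.065, 1.46, 0.022, 1.35, -0.088], TCP at [0.439, -0.445, 0.223] pointing down, gripper open.
Joint ranges: [-2.6, 2.6], [-0.5, 2.12], [-1.47, 1.34], [0.16, 2.42], [-1.27, 4.41], [0.06, 2.06], [-2.6, 2.6]. Speed limits (rad/s): [2.22, 2.22, 2.79, 2.79, 3.14, 3.14, 3.14].

INTERFACE

Orientations are given as a unit quaternion [x, y, z, w].
In Python, from bench import * gives the robot as it stands.
- The arm moves only by the tool play_rows, never from a script. Its argument "increments" is text: rows parted by semicolons, each of 7 numbers parted by spaces: the turn, a rotation vector about the tool's x, y, z in rad, then the shift along the tool's x, y, z in m, then the opening, from 0 (shut) to 1 (fully open). A call has 1 to 8 rows; each row is the pose to reach, as a shift and turn from the pose commanded when the call began, along the tool's axes at that moment; what a row does not reach only later rows make up. A row lasts 1/10 s, in which the tool goes at most 50 mm and 8.59 degrees, less where a joint would pass 70% of its speed; a pose out of reach is approached as far as the arm can. A call with a gripper value outside its range is refused whole. The fingers move at their own pace and stop on an object; "grip_force" is the grip in N (left out, the last holds). Time passes only in rows, so rows that repeat a pose let the fingers close. It gives the time, the measured TCP pose, the force, the opening and the grip force at its end, in the units of the state.
- read_state(): the state, without advancing time (a new reading comes with each control period).
- camera(name): name is "side" or "top"; returns a dict with "color" (400x640x3 uint8, red, green, blue), "fx", "fy", "cx", "cy" (pixels), "k1" (the pictures are not rectified: a ray, as slopes to the right and down, at radius r is drawn at 1 + k1 r^2 times it, then the intrinsics apply), "camera_from_world" (4x4, takes a point from world to camera coordinates). Camera axes: x right, y down, z forward; pixel columns grow to the right and rows downward; lengths in m; the calibration is good to about 2 mm. A picture is of the moment at which its call begins. There is no depth.
- close_job(): hands the job in; it is judged then, once.
The state is a dict: "time": time; "joint_positions": joint angles; "joint_vel": joint speeds; "joint_torque": joint torques, N m; "ee_pos": TCP position; "eef_rot": TCP orientation; "ft_force": force on the tool from outside, world axes, zero at the start; "torque": the same for the moment, N m; "width": finger opening in m; "grip_force": force on a finger pad.
Only numpy, scipy, OpenCV 4.12 (cv2) and the standard library are available. Lean on these libraries where they do the work, as an engineer would, in place of code of your own. Each camera call takes 0.05 s, during which the arm holds its last target. There are 200 camera calls.

## Working session

There is one attempt and no reset: what is moved stays moved. The work goes in short steps, Python scripts to look and compute and a tool call to move; the robot and the scene stay as the last step left them, time stands still between calls to the robot, and variables do not carry over. Pictures are saved under pics/ and viewed, at most 10 in all, crops included, and the job is handed in when it is done.

Besides the shell and the picture viewer there is one more tool, called after "Emit:" as a command line: name --argument value ..., lists and objects as JSON in quotes. play_rows: Moves the arm, as the interface text tells. Its arguments: {"type":"object","properties":{"increments":{"type":"string"},"grip_force":{"type":"number"}},"required":["increments"]}

```bash
mkdir -p pics; ls
python3 - <<'E'
from bench import *
import cv2,json
s=read_state();print({k:np.round(v,4).tolist() if 0 else v for k,v in s.items()})
for n in("side","top"):
    c=camera(n);cv2.imwrite(f"pics/{n}0.png",c["color"][:,:,::-1]);print(n,c["fx"],c["fy"],c["cx"],c["cy"],c["k1"],c["camera_from_world"])
E
```

```text
pics
{'time': 0.0, 'joint_positions': array([ 0.77038386,  0.3328799 , -0.06468388,  1.46092466,  0.02162163,
        1.34991785, -0.08848857]), 'joint_vel': array([ 0.00037708,  0.00043595,  0.00078375,  0.00083185,  0.00070556,
       -0.00182014, -0.000218  ]), 'joint_torque': array([ 1.56731810e-03, -6.23249459e+01,  2.57309445e-02, -3.89895916e+01,
       -6.16051792e-02,  3.97341745e-02,  1.19414494e-04]), 'ee_pos': array([ 0.43828893, -0.44502248,  0.22175686]), 'eef_rot': array([ 9.25320014e-01,  3.79186442e-01, -3.14239497e-04, -6.44319265e-04]), 'ft_force': array([ 0.18288133,  0.51065154, -0.60802383]), 'torque': array([-0.01655305, -0.01336451,  0.00353146]), 'grip_force': 0.0, 'width': 0.08695652576432025}
side 410.61557418992066 410.61557418992066 316.04588286369466 198.59550459162526 0.015728280019538753 [[ 0.99652137 -0.08327104 -0.00332922 -0.56928638]
 [-0.04883059 -0.55106037 -0.83303544  0.01838579]
 [ 0.06753313  0.83030019 -0.55320961  1.04313703]
 [ 0.          0.          0.          1.        ]]
top 433.7616160521567 433.7616160521567 322.2097016609651 198.46695755652638 0.01659648633035042 [[-0.0102997  -0.99982326 -0.01572769 -0.18641341]
 [-0.98500112  0.01285373 -0.17206852  0.57398542]
 [ 0.17224027  0.01371954 -0.98495942  0.87790776]
 [ 0.          0.          0.          1.        ]]
```

View pics/side0.png

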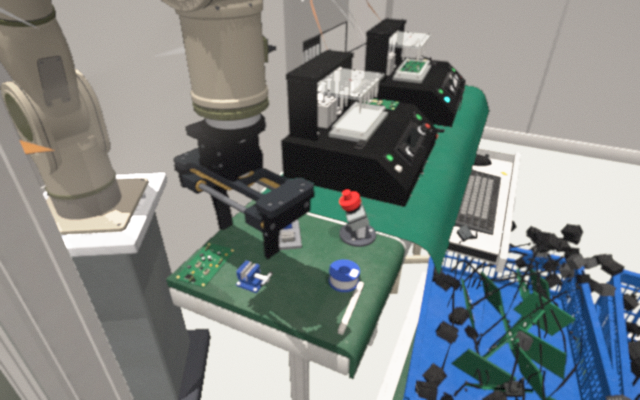

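View pics/top0.png

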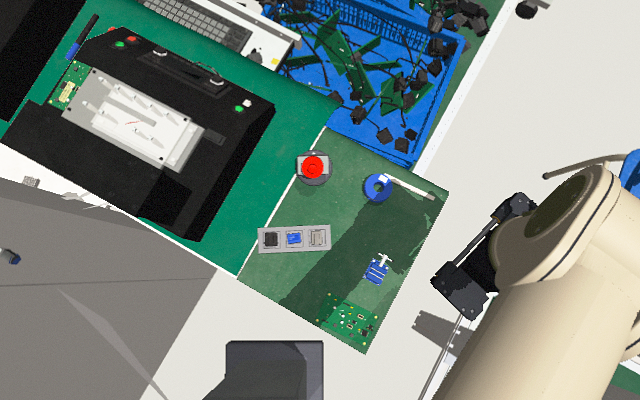

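The side view shows the red cap at (350,200), the stand foot at (358,236), and the gripper hiding most of the tray at (290,235). The top view shows the cap at (313,167), the tray at (294,238) with the relay in its middle pocket, the black plug at (271,240), the grey plug at (317,237) and the spool at (377,187).

```bash
cat > h.py <<'E'
from bench import *
import numpy as np, cv2
from scipy.spatial.transform import Rotation as R
def ray(c,uv):
    d=np.array([(uv[0]-c["cx"])/c["fx"],(uv[1]-c["cy"])/c["fy"]]);p=d.copy()
    for _ in range(8): p=d/(1+c["k1"]*(p@p))
    T=np.array(c["camera_from_world"]);Q=T[:3,:3]
    v=Q.T@np.array([*p,1]);return -Q.T@T[:3,3],v/np.linalg.norm(v)
def onz(c,uv,z):
    o,v=ray(c,uv);return o+v*(z-o[2])/v[2]
def proj(c,P):
    T=np.array(c["camera_from_world"]);q=T[:3,:3]@np.array(P)+T[:3,3];p=q[:2]/q[2]
    p=p*(1+c["k1"]*(p@p));return p*c["fx"]+[c["cx"],c["cy"]]
def tri(c1,a,c2,b):
    o,v=ray(c1,a);w,u=ray(c2,b)
    s=np.linalg.lstsq(np.c_[v,-u],w-o,rcond=None)[0]
    P,Q=o+s[0]*v,w+s[1]*u;return (P+Q)/2,np.linalg.norm(P-Q)
def mask(c,lo,hi,box):
    hsv=cv2.cvtColor(np.ascontiguousarray(c["color"]),cv2.COLOR_RGB2HSV)
    m=cv2.inRange(hsv,np.array(lo),np.array(hi));z=np.zeros_like(m);x0,y0,x1,y1=box
    z[y0:y1,x0:x1]=m[y0:y1,x0:x1];return z
def red(c,box): return mask(c,(0,120,60),(8,255,255),box)|mask(c,(172,120,60),(180,255,255),box)
def cen(m):
    M=cv2.moments(m,True);return np.array([M["m10"],M["m01"]])/M["m00"],M["m00"]
def big(m):
    n,l,st,ce=cv2.connectedComponentsWithStats(m);i=1+np.argmax(st[1:,4]);return ((l==i)*255).astype(np.uint8)
E
python3 - <<'E'
from h import *
t=camera("top");s=camera("side")
a=t["color"][140:260,245:405,::-1];b=s["color"][180:280,230:400,::-1]
A=cv2.resize(a,None,fx=4.5,fy=4.5,interpolation=cv2.INTER_CUBIC);cv2.imwrite("pics/ct1.png",A)
cv2.imwrite("pics/cs1.png",cv2.resize(b,None,fx=4.5,fy=4.5,interpolation=cv2.INTER_CUBIC))
mt=big(red(t,(285,145,340,190)));ms=big(red(s,(330,180,370,220)))
ct,cs=cen(mt),cen(ms);print(ct,cs,cv2.boundingRect(mt),cv2.boundingRect(ms));print(tri(t,ct[0],s,cs[0]))
m=big(mask(t,(100,100,60),(130,255,255),(280,225,308,250)));r=cen(m);print(r,cv2.minAreaRect(cv2.findNonZero(m)),onz(t,r[0],.019))
g=mask(t,(0,0,110),(180,40,230),(250,215,340,262));print(cv2.minAreaRect(cv2.findNonZero(big(g))))
q=cv2.boxPoints(cv2.minAreaRect(cv2.findNonZero(big(g))));print([onz(t,p,.008).round(4) for p in q])
E
```

```text
(array([312.1959799, 166.8040201]), 398.0) (array([349.71794872, 199.58974359]), 390.0) (301, 156, 23, 23) (339, 188, 22, 24)
(array([ 0.62964787, -0.17396577,  0.09753797]), np.float64(0.0008591204446123312))
(array([293.52845528, 237.73170732]), 123.0) ((293.6081237792969, 237.64865112304688), (9.370742797851562, 12.823122024536133), 80.53767395019531) [ 0.49116341 -0.12951891  0.019     ]
((293.1659851074219, 238.15155029296875), (26.926742553710938, 74.78641510009766), 87.39744567871094)
[array([ 0.5181, -0.0439,  0.008 ]), array([ 0.5236, -0.209 ,  0.008 ]), array([ 0.4646, -0.2108,  0.008 ]), array([ 0.4591, -0.0475,  0.008 ])]
```

View pics/ct1.png

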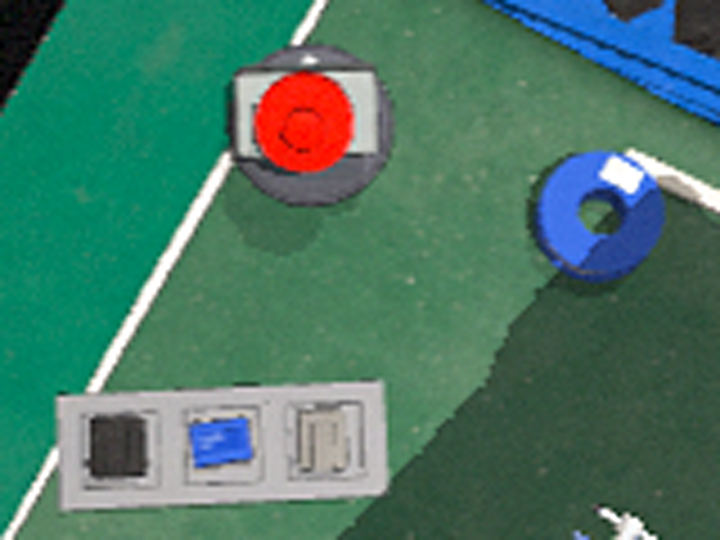

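View pics/cs1.png

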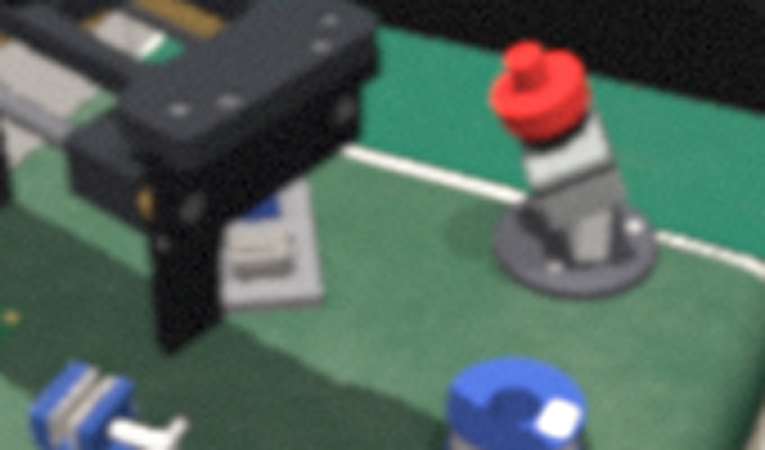

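The top crop shows the camera body almost square to the image: its pale top spans x 235–378, y 68–158, the cap disc is at (305,122) and the foot at (312,125). The relay at (221,442) is slightly turned in its pocket. The side crop shows the head leaning to the left (toward the robot), knob at (525,62) and foot centre at (577,245). I'll refine the yaws next.

Run:
```python
from h import *
t=camera("top");s=camera("side")
def up(c,box,f=8):
    x0,y0,x1,y1=box
    im=cv2.resize(c["color"][y0:y1,x0:x1],None,fx=f,fy=f,interpolation=cv2.INTER_CUBIC)
    return im,cv2.cvtColor(im,cv2.COLOR_RGB2HSV),lambda p:(np.array(p)+.5)/f-.5+[x0,y0]
# relay
im,h,un=up(t,(280,225,308,250));m=big(cv2.inRange(h,(100,110,60),(130,255,255)))
r=cv2.minAreaRect(cv2.findNonZero(m));print("relay",un(cen(m)[0]),un(r[0]),r)
q=[onz(t,un(p),.019) for p in cv2.boxPoints(r)];print(np.round(q,4),onz(t,un(r[0]),.019))
for i in range(4):
    d=q[(i+1)%4]-q[i];print(round(np.linalg.norm(d),4),round(np.degrees(np.arctan2(d[1],d[0])),1))
# tray
im,h,un=up(t,(250,215,340,262));m=big(cv2.inRange(h,(0,0,110),(180,40,255)))
hull=cv2.convexHull(max(cv2.findContours(m,0,2)[0],key=cv2.contourArea))
r=cv2.minAreaRect(hull);q=[onz(t,un(p),.008) for p in cv2.boxPoints(r)]
print("tray",np.mean(q,0))
for i in range(4):
    d=q[(i+1)%4]-q[i];print(round(np.linalg.norm(d),4),round(np.degrees(np.arctan2(d[1],d[0])),1))
# body pale+red
im,h,un=up(t,(290,145,340,192))
for nm,m in(("pale",cv2.inRange(h,(0,0,140),(180,60,255))),("red",cv2.inRange(h,(0,150,60),(8,255,255))|cv2.inRange(h,(172,150,60),(180,255,255)))):
    m=big(m);r=cv2.minAreaRect(cv2.findNonZero(m)) if nm=="red" else cv2.minAreaRect(cv2.convexHull(max(cv2.findContours(m,0,2)[0],key=cv2.contourArea)))
    print(nm,un(r[0]),np.array(r[1])/8,r[2])
    q=[onz(t,un(p),.075) for p in cv2.boxPoints(r)];print(np.round(q,4))
    for i in range(4):
        d=q[(i+1)%4]-q[i];print(round(np.linalg.norm(d),4),round(np.degrees(np.arctan2(d[1],d[0])),1))
# foot: non-green, non-mat in both
for n,c,b in(("t",t,(285,140,345,195)),("s",s,(325,180,390,255))):
    im,h,un=up(c,b);m=cv2.inRange(h,(0,0,0),(180,75,140)) ;m=cv2.morphologyEx(m,cv2.MORPH_OPEN,np.ones((9,9)))
    m=big(m);k=max(cv2.findContours(m,0,2)[0],key=cv2.contourArea);hu=cv2.convexHull(k);e=cv2.fitEllipse(hu)
    print("foot",n,un(e[0]),np.array(e[1])/8,e[2],onz(c,un(e[0]),.01),onz(c,un(e[0]),.005));
# knob in side: top-most red
im,h,un=up(s,(325,180,390,255));m=big(cv2.inRange(h,(0,150,60),(8,255,255))|cv2.inRange(h,(172,150,60),(180,255,255)))
y,x=np.nonzero(m)
w=[(yy,x[y==yy].min(),x[y==yy].max()) for yy in range(y.min(),y.max(),6)]
print([(un((a[1],a[0])).round(1).tolist(),un((a[2],a[0])).round(1)[0]) for a in w])
```

```text
relay [293.52920214 237.78194337] [293.57218361 237.85335445] ((112.07746887207031, 106.32683563232422), (78.47945404052734, 105.39584350585938), 81.63410949707031)
[[ 0.4995 -0.1139  0.019 ]
 [ 0.5034 -0.1422  0.019 ]
 [ 0.4823 -0.1453  0.019 ]
 [ 0.4785 -0.117   0.019 ]] [ 0.4908984  -0.12961429  0.019     ]
0.0286 -82.3
0.0213 -171.7
0.0285 97.7
0.0213 8.6
tray [ 0.50273008 -0.1190857   0.008     ]
0.1824 -86.8
0.0874 -176.9
0.1795 93.2
0.0875 5.0
pale [324.42915726 163.80718231] [20.48217201 10.76555538] 72.29956817626953
[[ 0.6589 -0.1817  0.075 ]
 [ 0.6657 -0.2034  0.075 ]
 [ 0.6232 -0.216   0.075 ]
 [ 0.6165 -0.1944  0.075 ]]
0.0228 -72.6
0.0443 -163.5
0.0226 107.3
0.0442 16.7
red [312.0625 166.5   ] [22.625 21.75 ] 90.0
[[ 0.6604 -0.1501  0.075 ]
 [ 0.6597 -0.196   0.075 ]
 [ 0.6109 -0.1954  0.075 ]
 [ 0.6115 -0.1499  0.075 ]]
0.0459 -90.8
0.0488 179.4
0.0455 89.2
0.0489 -0.1
foot t [313.82559586 168.01054764] [34.99877548 37.85828781] 78.56726837158203 [ 0.64836546 -0.17439029  0.01      ] [ 0.6496075  -0.17422506  0.005     ]
foot s [361.14720535 262.31788635] [ 48.16428757
[... 556 characters left out ...]
340.7, 197.1], np.float64(359.4)), ([340.2, 197.8], np.float64(359.4)), ([339.7, 198.6], np.float64(359.7)), ([339.3, 199.3], np.float64(359.8)), ([339.2, 200.1], np.float64(359.9)), ([339.1, 200.8], np.float64(359.9)), ([339.1, 201.6], np.float64(359.8)), ([339.2, 202.3], np.float64(359.4)), ([339.6, 203.1], np.float64(359.3)), ([339.9, 203.8], np.float64(359.2)), ([340.4, 204.6], np.float64(359.2)), ([341.1, 205.3], np.float64(358.9)), ([341.7, 206.1], np.float64(358.6)), ([342.1, 206.8], np.float64(357.9)), ([342.7, 207.6], np.float64(357.6)), ([343.4, 208.3], np.float64(356.7)), ([344.3, 209.1], np.float64(354.9)), ([345.4, 209.8], np.float64(353.9)), ([346.3, 210.6], np.float64(352.1))]
```

```bash
cat >> h.py <<'E'
def target(yaw,tilt):
    # tool z = -(lens axis) at given lean yaw; tool y (closing) along head x
    hx=np.array([np.cos(yaw),np.sin(yaw),0]);up=np.array([0,0,1.])
    z=-(np.cos(tilt)*up-np.sin(tilt)*hx); y=np.cos(tilt)*hx+np.sin(tilt)*up
    return np.c_[np.cross(y,z),y,z]
def inc(Rt,pt,R0=None,p0=None):
    s=read_state()
    if R0 is None: R0=R.from_quat(s["eef_rot"]).as_matrix();p0=s["ee_pos"]
    rv=R.from_matrix(R0.T@Rt).as_rotvec();return np.round(np.r_[rv,R0.T@(np.array(pt)-p0)],4)
E
python3 - <<'E'
from h import *
t=camera("top");s=camera("side")
f=4;x0,y0,x1,y1=290,145,340,192
g=cv2.GaussianBlur(cv2.cvtColor(np.ascontiguousarray(t["color"]),cv2.COLOR_RGB2GRAY),(0,0),.7).astype(float)
for nm,rows,cols in(("far",(150,160),[299,300,301,302,303,304,305,306,307,317,318,319,320,321,322,323,324,325,326]),("near",(169,180),[299,300,301,302,303,322,323,324,325,326])):
    P=[]
    for c in cols:
        col=g[rows[0]:rows[1],c];d=np.diff(col);sg=1 if nm=="far" else -1
        w=np.clip(sg*d,0,None);i=int(np.argmax(w));sl=slice(max(i-1,0),i+2);P.append((c,rows[0]+.5+(w[sl]*np.arange(len(d))[sl]).sum()/w[sl].sum()))
    P=np.array(P);k=np.polyfit(P[:,0],P[:,1],1);res=P[:,1]-np.polyval(k,P[:,0]);ok=abs(res)<1;k=np.polyfit(P[ok,0],P[ok,1],1)
    a,b=[onz(t,(c,np.polyval(k,c)),.07) for c in(300,326)];d=a-b
    print(nm,k,P[:,1].round(1),np.degrees(np.arctan2(d[1],d[0]))-90)
F=np.array([.649,-.1745,0])
for yaw in(-.1,0,.1):
    ax=np.array([-np.sin(.4)*np.cos(yaw),-np.sin(.4)*np.sin(yaw),np.cos(.4)]);O=F+[0,0,.045]
    print(yaw,[(proj(t,O+ax*q).round(1),proj(s,O+ax*q).round(1)) for q in(.063,.081)], proj(s,F+[0,0,.01]))
for z in(0,.1): print(onz(t,(345,215),0))
st=read_state();R0=R.from_quat(st["eef_rot"]).as_matrix();print(R0.round(3))
ax=np.array([-np.sin(.4),0,np.cos(.4)]);print(inc(target(0,.4),F+[0,0,.045]+ax*.14), F+[0,0,.045]+ax*.14)
E
```

```text
far [-2.34895194e-02  1.63065413e+02] [156.3 156.3 156.2 156.  156.  155.9 155.8 155.6 155.5 155.4 155.3 155.3
 155.5 155.6 155.6 155.6 155.6 155.6 155.6] 0.5524090749923829
near [-4.51275182e-02  1.87905113e+02] [174.1 174.1 174.3 174.7 174.6 173.3 173.3 173.2 173.2 173.3] 1.8499579656023997
-0.1 [(array([311.2, 168.4]), array([347.2, 197.1])), (array([310.5, 169.8]), array([344.2, 190.6]))] [356.37171834 231.27788984]
0 [(array([312.4, 168.4]), array([347.3, 197.8])), (array([312.1, 169.8]), array([344.3, 191.4]))] [356.37171834 231.27788984]
0.1 [(array([313.6, 168.3]), array([347.5, 198.4])), (array([313.7, 169.7]), array([344.6, 192.2]))] [356.37171834 231.27788984]
[ 0.54210305 -0.24289327  0.        ]
[ 0.54210305 -0.24289327  0.        ]
[[ 0.712  0.702 -0.   ]
 [ 0.702 -0.712  0.   ]
 [ 0.    -0.    -1.   ]]
[-0.3788  0.1585 -0.7822  0.3011 -0.0835  0.0485] [ 0.59448143 -0.1745      0.17394854]
```

```bash
cat >> h.py <<'E'
YAW=0.015; F=np.array([.652,-.1745,.045])
def ax(): return -target(YAW,.4)[:,2]
def at(s): return F+ax()*s
E
python3 -c "
from h import *
print(inc(target(YAW,.4),at(.15)),at(.15))"
```

```text
[-0.378   0.1615 -0.7969  0.2998 -0.0835  0.0393] [ 0.59359382 -0.17537616  0.18315915]
```

Emit:
play_rows --increments "-0.378 0.1615 -0.797 0.30 -0.0835 0.039 0.5;-0.378 0.1615 -0.797 0.30 -0.0835 0.039 0.5;-0.378 0.1615 -0.797 0.30 -0.0835 0.039 0.5;-0.378 0.1615 -0.797 0.30 -0.0835 0.039 0.5;-0.378 0.1615 -0.797 0.30 -0.0835 0.039 0.5;-0.378 0.1615 -0.797 0.30 -0.0835 0.039 0.5;-0.378 0.1615 -0.797 0.30 -0.0835 0.039 0.5;-0.378 0.1615 -0.797 0.30 -0.0835 0.039 0.5" --grip_force 20

```text
time: 1.2
ee_pos: [0.5942, -0.1725, 0.1834]
eef_rot: [0.686, 0.7, 0.142, 0.139]
ft_force: [-0.5, -0.9, 0.1]
width: 0.0446
grip_force: 0.0
```

Run:
```python
from h import *
t=camera("top");s=camera("side")
print(inc(target(YAW,.4),at(.15)))
b=s["color"][140:270,240:410,::-1];cv2.imwrite("pics/cs2.png",cv2.resize(b,None,fx=4.5,fy=4.5,interpolation=cv2.INTER_CUBIC))
for q in (.06,.066,.081,.15):print(q,(proj(s,at(q))-[240,140])*4.5)
ms=big(mask(s,(100,110,60),(130,255,255),(265,215,310,260)));print(cen(ms),cv2.boundingRect(ms))
print("relay on side at pred top/bottom",proj(s,(.491,-.1296,.019)),proj(s,(.491,-.1296,.004)))
ms=red(s,(330,180,370,220));print(cen(ms))
```

```text
[ 0.      0.0007 -0.0005  0.0007 -0.0002  0.0006]
0.06 [491.28544304 264.76362169]
0.066 [486.9211968  255.39842151]
0.081 [475.86957804 231.68144148]
0.15 [422.28143645 116.65176898]
(array([286.56976744, 222.63953488]), 86.0) (282, 218, 10, 11)
relay on side at pred top/bottom [286.3591859  220.02496143] [286.63466487 225.15103376]
(array([349.86065574, 199.9726776 ]), 366.0)
```

View pics/cs2.png

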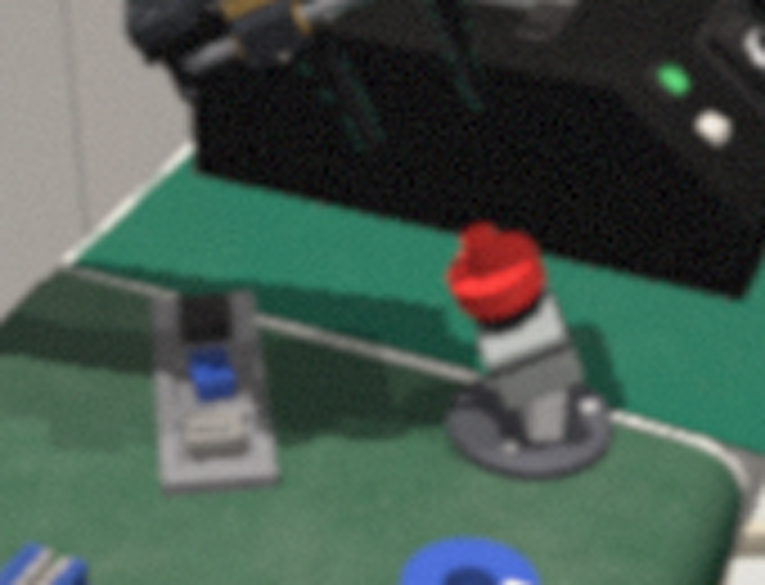

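The side crop shows the fingers above the cap, with the knob's top at (480,232) against a predicted (476,232). The relay is at (212,372), consistent with the top view to about a pixel. I'll descend along the lens axis.

Emit:
play_rows --increments "0 0 0 0 0 0.04 0.5;0 0 0 0 0.001 0.065 0.5;0 0 0 0 0.001 0.075 0.5;0 0 0 0 0.001 0.083 0.5;0 0 0 0 0.001 0.083 0.5;0 0 0 0 0.001 0.083 0.5"

```text
time: 1.9
ee_pos: [0.6272, -0.1754, 0.1086]
eef_rot: [0.688, 0.698, 0.142, 0.14]
ft_force: [0.7, -0.7, 0.2]
width: 0.0436
grip_force: 0.0
```

Emit:
play_rows --increments "0 0 0 0 0 0.001 0.2;0 0 0 0 0 0.001 0.1;0 0 0 0 0 0.001 0.1;0 0 0 0 0 0.001 0.1;0 0 0 0 0 0.001 0.1;0 0 0 0 0 0.001 0.1" --grip_force 20

```text
time: 2.5
ee_pos: [0.627, -0.1749, 0.1067]
eef_rot: [0.688, 0.698, 0.141, 0.139]
ft_force: [-6.3, 0.8, 4.9]
width: 0.017
grip_force: 20.0
```

Emit:
play_rows --increments "0 0 0 0 -0.001 -0.002 0.1;0 0 0 0 -0.001 -0.008 0.1;0 0 0 0 -0.001 -0.015 0.1;0 0 0 0 -0.001 -0.025 0.1;0 0 0 0 -0.001 -0.04 0.1;0 0 0 0 -0.001 -0.06 0.1;0 0 0 0 -0.001 -0.08 0.1;0 0 0 0 -0.001 -0.08 0.1" --grip_force 25

```text
time: 3.3
ee_pos: [0.596, -0.1761, 0.184]
eef_rot: [0.687, 0.698, 0.142, 0.142]
ft_force: [-0.2, -0.2, -0.4]
width: 0.017
grip_force: 25.0
```

Run:
```python
from h import *
t=camera("top");s=camera("side")
st=read_state();print(st["ee_pos"],st["ft_force"],st["width"])
ms=red(s,(300,140,370,220));mt=red(t,(285,145,340,190));print(cen(ms),cen(mt),tri(t,cen(mt)[0],s,cen(ms)[0]))
cv2.imwrite("pics/cs3.png",cv2.resize(np.hstack([s["color"][140:250,300:400],t["color"][130:240,270:370]])[:,:,::-1],None,fx=4,fy=4,interpolation=cv2.INTER_CUBIC))
Rt=target(.015,0);print(inc(Rt,(.542,-.243,.08)),inc(Rt,(.542,-.243,.019)))
```

```text
[ 0.59538981 -0.17549834  0.18079067] [ 0.65390996  0.03036075 -1.18573162] 0.016841414529178006
 ** On entry to DLASCL parameter number  4 had an illegal value
 ** On entry to DLASCL parameter number  4 had an illegal value
 ** On entry to DLASCL parameter number  4 had an illegal value
 ** On entry to DLASCL parameter number  4 had an illegal value
 ** On entry to DLASCL parameter number  5 had an illegal value
 ** On entry to DLASCL parameter number  4 had an illegal valueh.py:24: RuntimeWarning: invalid value encountered in divide
  M=cv2.moments(m,True);return np.array([M["m10"],M["m01"]])/M["m00"],M["m00"]
Traceback (most recent call last):
  File "h.py", line 16, in tri
    s=np.linalg.lstsq(np.c_[v,-u],w-o,rcond=None)[0]
      ~~~~~~~~~~~~~~~^^^^^^^^^^^^^^^^^^^^^^^^^^^^
numpy.linalg.LinAlgError: SVD did not converge in Linear Least Squares
```

Run:
```python
from h import *
s=camera("side")
ms=red(s,(300,140,370,220));print(cen(ms))
cv2.imwrite("pics/cs3.png",cv2.resize(s["color"][140:250,280:400,::-1],None,fx=4,fy=4,interpolation=cv2.INTER_CUBIC))
Rt=target(.015,0);print(inc(Rt,(.542,-.243,.08)))
```

```text
(array([336.5027027 , 171.14864865]), 370.0)
[ 4.002e-01  4.000e-04 -0.000e+00 -6.690e-02 -8.880e-02  7.090e-02]
```

View pics/cs3.png

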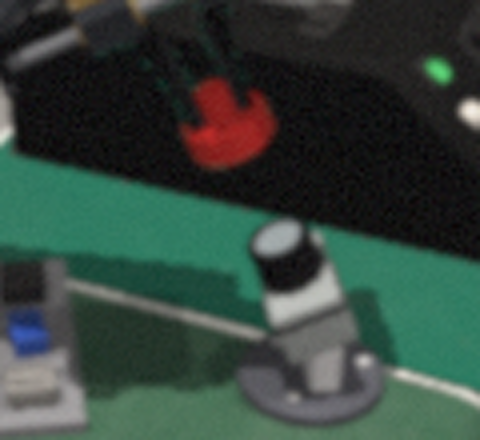

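The cap is off and sits straight in the fingers at (225,125), and the bare lens glass shows at (279,238). Next I'll place the cap on the free mat near (0.54,-0.24).

Emit:
play_rows --increments "0.15 0 0 -0.03 -0.035 0.01 0.1;0.25 0 0 -0.05 -0.06 0.03 0.1;0.4 0 0 -0.067 -0.089 0.06 0.1;0.4 0 0 -0.067 -0.089 0.071 0.1;0.4 0 0 -0.067 -0.089 0.071 0.1;0.4 0 0 -0.067 -0.089 0.071 0.1"

```text
time: 4.05
ee_pos: [0.5428, -0.2421, 0.0808]
eef_rot: [0.701, 0.713, 0.001, 0.001]
ft_force: [0.3, 0.4, 0.8]
width: 0.0171
grip_force: 25.0
```

Emit:
play_rows --increments "0 0 0 0 0 0.03 0.1;0 0 0 0 0 0.045 0.1;0 0 0 0 0 0.052 0.1;0 0 0 0 0 0.054 0.1;0 0 0 0 0 0.054 0.1;0 0 0 0 0 0.054 0.1"

```text
time: 4.65
ee_pos: [0.5427, -0.2433, 0.0269]
eef_rot: [0.702, 0.712, 0.0, 0.001]
ft_force: [-0.9, -0.4, -0.2]
width: 0.0168
grip_force: 25.0
```

Emit:
play_rows --increments "0 0 0 0 0 0.002 0.1;0 0 0 0 0 0.004 0.1;0 0 0 0 0 0.005 0.1;0 0 0 0 0 0.006 0.1;0 0 0 0 0 0.006 0.1"

```text
time: 5.15
ee_pos: [0.542, -0.2431, 0.0197]
eef_rot: [0.702, 0.712, -0.0, 0.0]
ft_force: [-0.3, 0.0, 0.1]
width: 0.0169
grip_force: 25.0
```

Emit:
play_rows --increments "0 0 0 0 0 0.001 0.1;0 0 0 0 0 0.002 0.1;0 0 0 0 0 0.002 0.1"

```text
time: 5.45
ee_pos: [0.5423, -0.2431, 0.0194]
eef_rot: [0.702, 0.712, -0.0, 0.0]
ft_force: [-6.3, 2.3, 15.2]
width: 0.017
grip_force: 25.0
```

Emit:
play_rows --increments "0 0 0 0 0 -0.0015 0.1;0 0 0 0 0 -0.0015 0.3;0 0 0 0 0 -0.0015 0.45;0 0 0 0 0 -0.0015 0.45;0 0 0 0 0 -0.0015 0.45;0 0 0 0 0 -0.02 0.45;0 0 0 0 0 -0.06 0.45;0 0 0 0 0 -0.10 0.45"

```text
time: 6.25
ee_pos: [0.5414, -0.2428, 0.1183]
eef_rot: [0.702, 0.712, -0.0, -0.001]
ft_force: [1.7, -0.5, 0.3]
width: 0.0391
grip_force: 0.0
```

Run:
```python
from h import *
print(inc(target(np.radians(8.2),0),(.491,-.1296,.06)),read_state()["ee_pos"])
```

```text
[-0.0014 -0.0008 -0.1279  0.1139 -0.0486  0.0585] [ 0.54138059 -0.24277365  0.11831601]
```

Emit:
play_rows --increments "0 0 -0.128 0.06 -0.025 0 0.5;0 0 -0.128 0.114 -0.0486 0.02 0.5;0 0 -0.128 0.114 -0.0486 0.04 0.5;0 0 -0.128 0.114 -0.0486 0.04 0.5;0 0 -0.128 0.114 -0.0486 0.04 0.5"

```text
time: 6.75
ee_pos: [0.4915, -0.1298, 0.0778]
eef_rot: [0.654, 0.756, -0.0, -0.0]
ft_force: [0.6, -1.2, 0.1]
width: 0.0433
grip_force: 0.0
```

Run:
```python
from h import *
t=camera("top");s=camera("side")
print(inc(target(np.radians(8.2),0),(.491,-.1296,.01)),read_state()["ee_pos"])
a=cv2.resize(s["color"][180:280,260:400],None,fx=4,fy=4,interpolation=cv2.INTER_CUBIC)
b=cv2.resize(t["color"][145:230,280:340],None,fx=4,fy=4,interpolation=cv2.INTER_CUBIC)
b=cv2.copyMakeBorder(b,0,60,0,0,cv2.BORDER_CONSTANT);cv2.imwrite("pics/c4.png",np.hstack([a,b])[:,:,::-1])
print(proj(t,at(.06)),proj(s,at(.06)))
ms=red(s,(280,180,390,290));mt=red(t,(320,190,370,240));
if mt.any(): print("cap",cen(ms),cen(mt),tri(t,cen(mt)[0],s,cen(ms)[0]))
else: print("cap",cen(ms))
```

```text
[ 0.0013  0.0009 -0.0015  0.0017 -0.0014  0.0685] [ 0.49255214 -0.13106307  0.07853048]
[312.58030144 166.74254727] [349.1745429  198.83636038]
cap (array([311.66666667, 254.104     ]), 375.0) (array([344.92753623, 214.25797101]), 345.0) (array([ 0.54211245, -0.24243476,  0.0090636 ]), np.float64(0.0008359938703572844))
```

View pics/c4.png

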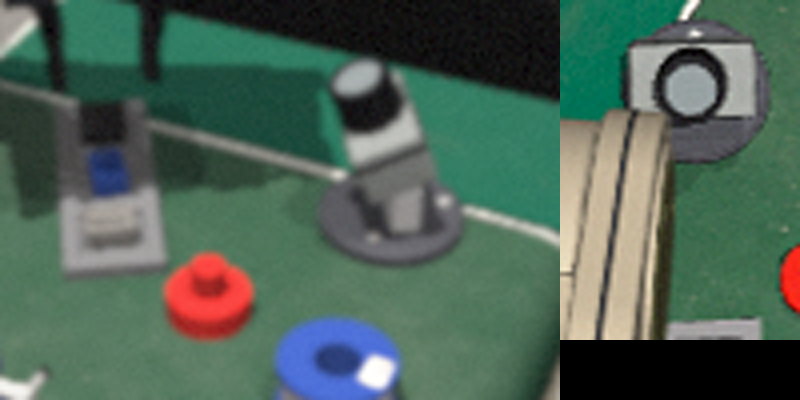

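The left half shows the cap standing knob-up at (209,295), with the lens glass at (363,77). The right half shows the lens seen from above at (691,90), within a pixel of the prediction. I'll triangulate the glass and go down to the relay.

Run:
```python
from h import *
t=camera("top");s=camera("side")
def glass(c,u):
    f=8;x0,y0=int(u[0])-9,int(u[1])-9
    g=cv2.cvtColor(cv2.resize(c["color"][y0:y0+18,x0:x0+18],None,fx=f,fy=f,interpolation=cv2.INTER_CUBIC),cv2.COLOR_RGB2GRAY)
    m=(g>95).astype(np.uint8);n,l,st,ce=cv2.connectedComponentsWithStats(m)
    i=l[76,76];print(st[i]/8,g[76,76]);return (ce[i]+.5)/f-.5+[x0,y0]
a,b=glass(t,(312.4,167)),glass(s,(350.4,199));print(a,b,tri(t,a,s,b),at(.06))
```

```text
[   3.375    3.      12.75    12.875 1030.75 ] 161
[  2.125   5.     12.375   8.875 662.25 ] 175
[312.22956585 166.94805057] [348.83411193 198.93044545] (array([ 0.62820535, -0.17410746,  0.09960359]), np.float64(0.0003434391565118318)) [ 0.62863753 -0.17485046  0.10026366]
```

Emit:
play_rows --increments "0 0 0 0 0 0.035 0.5;0 0 0 0 0 0.055 0.5;0 0 0 0 0 0.064 0.5;0 0 0 0 0 0.068 0.5;0 0 0 0 0 0.068 0.5;0 0 0 0 0 0.068 0.5"

```text
time: 7.55
ee_pos: [0.4925, -0.1301, 0.0108]
eef_rot: [0.655, 0.756, 0.0, 0.001]
ft_force: [-0.5, 0.4, 0.6]
width: 0.0436
grip_force: 0.0
```

Emit:
play_rows --increments "0 0 0 0 0 0.001 0.3;0 0 0 0 0 0.001 0.12;0 0 0 0 0 0.001 0.12;0 0 0 0 0 0.001 0.12;0 0 0 0 0 0.001 0.12;0 0 0 0 0 0.001 0.12" --grip_force 25

```text
time: 8.15
ee_pos: [0.4918, -0.1299, 0.009]
eef_rot: [0.655, 0.756, 0.0, 0.0]
ft_force: [-0.6, -0.3, 2.2]
width: 0.0196
grip_force: 25.0
```

Emit:
play_rows --increments "0 0 0 0 0 -0.01 0.12;0 0 0 0 0 -0.03 0.12;0 0 0 0 0 -0.07 0.12;0 0 0 0 0 -0.12 0.12;0 0 0 0 0 -0.15 0.12;0 0 0 0 0 -0.15 0.12"

```text
time: 8.75
ee_pos: [0.4942, -0.1302, 0.1641]
eef_rot: [0.655, 0.756, 0.002, 0.004]
ft_force: [0.5, -0.0, -0.2]
width: 0.0193
grip_force: 25.0
```

```bash
sed -i 's/F=np.array(.*/F=np.array([.6517,-.174,.045])/' h.py; python3 -c "
from h import *
print(inc(target(YAW,.4),at(.18)),at(.1355))"
```

```text
[-0.3917 -0.0226  0.127  -0.057   0.0805 -0.0458] [ 0.59893975 -0.17479146  0.16980376]
```

Emit:
play_rows --increments "-0.08 -0.005 0.03 -0.012 0.018 -0.02 0.12;-0.2 -0.012 0.06 -0.025 0.04 -0.0458 0.12;-0.3 -0.017 0.1 -0.042 0.06 -0.0458 0.12;-0.3917 -0.0226 0.127 -0.057 0.0805 -0.0458 0.12;-0.3917 -0.0226 0.127 -0.057 0.0805 -0.0458 0.12;-0.3917 -0.0226 0.127 -0.057 0.0805 -0.0458 0.12;-0.3917 -0.0226 0.127 -0.057 0.0805 -0.0458 0.12"

```text
time: 9.45
ee_pos: [0.5792, -0.1737, 0.2045]
eef_rot: [0.688, 0.699, 0.139, 0.135]
ft_force: [0.1, -0.5, 0.2]
width: 0.0198
grip_force: 25.0
```

```bash
python3 -c "
from h import *
for _ in range(3):
  print(inc(target(YAW,.4),at(.1355)));camera('side')"
```

```text
[-0.0101 -0.0031  0.0006 -0.0015  0.0051  0.0396]
[-0.0094 -0.0031  0.0007 -0.0015  0.0048  0.0396]
[-0.009  -0.0029  0.0006 -0.0014  0.0046  0.0397]
```

Emit:
play_rows --increments "0 0 0 0 0 0.02 0.12;0 0 0 0 0 0.035 0.12;0 0 0 0 0.001 0.042 0.12;0 0 0 0 0.001 0.042 0.12;0 0 0 0 0.001 0.042 0.12;0 0 0 0 0.001 0.042 0.12"

```text
time: 10.2
ee_pos: [0.5967, -0.1746, 0.1669]
eef_rot: [0.688, 0.698, 0.14, 0.136]
ft_force: [-0.5, 0.3, -0.6]
width: 0.0195
grip_force: 25.0
```

Run:
```python
from h import *
s=camera("side");t=camera("top")
print(inc(target(YAW,.4),at(.1355)),proj(s,at(.13)),proj(s,at(.145)))
u=proj(s,at(.1375)).astype(int)
m=big(mask(s,(100,100,30),(130,255,255),(u[0]-20,u[1]-20,u[0]+20,u[1]+20)));print(cen(m),cv2.boundingRect(m),proj(s,at(.1375)))
cv2.imwrite("pics/c5.png",cv2.resize(s["color"][120:250,280:400,::-1],None,fx=4.5,fy=4.5,interpolation=cv2.INTER_CUBIC))
print([(proj(s,at(q))-[280,120])*4.5 for q in(.06,.13,.145)])
```

```text
[-0.007  -0.0017 -0.001  -0.0002  0.0033 -0.0018] [337.22479106 173.44953612] [334.5633551  167.73840512]
(array([334.36686391, 172.33727811]), 169.0) (328, 164, 15, 17) [335.90046592 170.60775422]
[array([310.50787771, 354.21860433]), array([257.51155977, 240.52291253]), array([245.53509797, 214.82282302])]
```

View pics/c5.png

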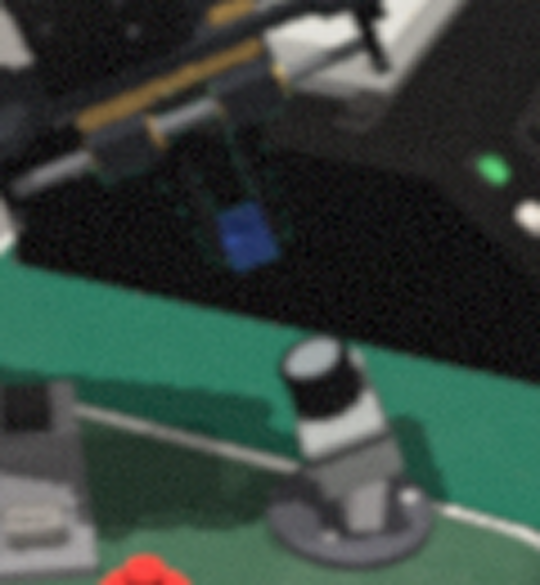

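The side crop shows the relay held over the lens at (247,237), square to the barrel, with the lens glass at (313,357). I'll make a small correction and check the visible end face.

Emit:
play_rows --increments "-0.007 -0.002 -0.001 0 0.0033 -0.0018 0.12;-0.007 -0.002 -0.001 0 0.0033 -0.0018 0.12;-0.007 -0.002 -0.001 0 0.0033 -0.0018 0.12;-0.007 -0.002 -0.001 0 0.0033 -0.0018 0.12;-0.007 -0.002 -0.001 0 0.0033 -0.0018 0.12"

```text
time: 10.8
ee_pos: [0.5988, -0.1744, 0.1691]
eef_rot: [0.688, 0.698, 0.141, 0.139]
ft_force: [0.2, -0.6, 0.0]
width: 0.0198
grip_force: 25.0
```

Run:
```python
from h import *
for k in range(3):
    s=camera("side");print(inc(target(YAW,.4),at(.1355)))
T=target(YAW,.4) # cols: head y, head x, -axis
P=at(.13)
c=[proj(s,P+T[:,1]*a-T[:,2]*b+T[:,0]*e) for e in(-.014,.014) for a in(-.01,.01) for b in(0,.015)]
hull=cv2.convexHull(np.array(c,np.float32))
z=np.zeros((400*8,640*8),np.uint8);cv2.fillConvexPoly(z,((hull+.5)*8).astype(int),1);e=(cen(z)[0]+.5)/8-.5
u=proj(s,at(.1375)).astype(int)
m=big(mask(s,(100,90,25),(130,255,255),(u[0]-20,u[1]-20,u[0]+20,u[1]+20)))
print("pred centroid",e,hull.reshape(-1,2).min(0),hull.reshape(-1,2).max(0),cv2.contourArea(hull),"obs",cen(m),cv2.boundingRect(m),cv2.minAreaRect(cv2.findNonZero(m)))
print(np.array(c[:4]).round(1))
st=read_state();print(st["time"],st["ee_pos"],st["joint_vel"].round(4),st["width"])
```

```text
[-0.0009 -0.0002 -0.     -0.0004  0.0004 -0.0006]
[-0.0009 -0.0002 -0.0001 -0.0004  0.0004 -0.0006]
[-0.0009 -0.0002 -0.0001 -0.0004  0.0004 -0.0006]
pred centroid [335.86276239 170.69405964] [329.2082  162.56084] [342.7369  178.77141] 136.06629271013662 obs (array([335.42045455, 171.25      ]), 176.0) (329, 163, 15, 17) ((335.39654541015625, 171.24139404296875), (15.598407745361328, 12.070197105407715), 68.19859313964844)
[[333.7 178.8]
 [330.9 173. ]
 [342.7 175. ]
 [340.1 169.2]]
10.95 [ 0.59878357 -0.17438535  0.16909179] [-0.0007 -0.0007  0.0022 -0.0001  0.0005  0.0012  0.0013] 0.019795681074711302
```

```bash
python3 -c "
from bench import *
print(close_job())"
```

```text
the job is handed in; nothing more can be done
None
```

The job is handed in: the cap is standing knob-up on the mat, and the relay is held still 70 mm in front of the lens, within about 1 mm by the side camera and about 1° in yaw by the body edges.

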